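# Turn the capsule box round in its sleeve

## Task

On the sloping dispenser stand the wooden box of coffee capsules was put into its sleeve the wrong way round, with its covered end sticking out. Slide the box all the way out, turn it end for end and slide it back in, right way up and fully home against the stop, so that its open, cut-down end sticks out and the first capsule can be taken. Leave the jug, the tumbler and the jar where they stand.

Things in the scene. Friction and masses are not known exactly. Their poses are not given: they have to be found in the camera images.
- mouth (a point): Centre of the mouth of the fixed dark wooden sleeve. x points out of the mouth along the sliding direction, 30 degrees upward and roughly to the robot's left (+y); y is level, across; z square to the roof. Passage 56 mm wide (y), 50 mm high (z), 100 mm deep (end wall at x = -100 mm is the stop), walls 5 mm thick; the rim is bevelled, widening it 3 mm a side over the last 8 mm.
- stand: Stand that carries the sleeve; it does not move. Origin on the table, 45 mm behind and 100 mm below the mouth's centre; base plate 160 x 100 x 12 mm, centred 10 mm behind the origin. Only this plate lies below the protruding end of the box. x is level, below the sliding direction; z up.
- box_center (a point): Centre of the light wooden capsule box, 145 mm long (x), 50 wide (y), 44 high (z), 0.13 to 0.25 kg, straight stiff sides. x points to its closed end (full wall, 50 mm top cover); the -x end is open (wall cut down to 14 mm). z up. Four aluminium capsules are fixed inside, below the rim. Starts on the sleeve's floor against the stop, closed end 45 mm out of the mouth. Grip across the width.
- open_end (a point): Point on the box at the middle of the open (cut-down) end, level with the top of the side walls: 72.5 mm from box_center along the box's -x and 22 mm up. With the box reversed and fully home it lies 45 mm out of the mouth.
- jug_mid (a point): Bystander: clear plastic jug with a handle, 100 mm across, 165 mm tall; point on its axis 80 mm above its foot.
- tumbler_mid (a point): Bystander: glass tumbler, 72 mm across, 110 mm tall; point on its axis 55 mm up.
- jar_mid (a point): Bystander: lidded jar, 70 mm across, 80 mm tall; point on its axis 40 mm up.
Mind the look-alikes: they are no part of the job. There is more than one size of the part that bears box_center; the job needs the middle-sized.

How it is judged (in metres and radians):
On the way:
1. the box is drawn completely out of the sleeve (distance between box_center and mouth above 0.085 m), for 0.2 s.
At the end, for the whole second after the job is handed in: The box lies at rest in the sleeve, right way up, open end outward and within 6 mm of fully home (open end 38 to 51 mm out of the mouth, home being 45), within 7 degrees of the sleeve's axis; it is released (x of open_end in the frame of mouth between 0.038 and 0.051 m and y of open_end in the frame of mouth between -0.008 and 0.008 m and z of open_end in the frame of mouth between 0.008 and 0.035 m and angle between the x axis of box_center and the x axis of mouth, either way round below 0.12 rad and linear speed of capsule_box below 0.02 m/s); the robot touches nothing.
It fails at once if the jug is knocked over or shifted by more than 30 mm (distance of jug_mid from where it was at the start of the episode above 0.03 m or angle between jug_mid's own z axis and vertical above 0.3 rad).
It fails at once if the tumbler is knocked over or shifted by more than 30 mm (distance of tumbler_mid from where it was at the start of the episode above 0.03 m or angle between tumbler_mid's own z axis and vertical above 0.3 rad).
It fails at once if the jar is knocked over or shifted by more than 30 mm (distance of jar_mid from where it was at the start of the episode above 0.03 m or angle between jar_mid's own z axis and vertical above 0.3 rad).
It also fails if it takes over 64 s, if anything falls off the work surface, if the arm or the gripper's body presses on something with over 40 N, if the wrist force passes 120 N, or if a joint passes its speed limit or range.

## Robot

A 6-joint arm with a two-finger parallel gripper is mounted at the origin on the work surface. World frame = base frame: x ahead of the robot, y to its left, z up, the work surface at z = 0. Lengths are in mm, angles in rad, forces in N, time in s.
With the tool pointing down it reaches from about 350 to 775 mm from the base axis. Payload 7.3 kg.
Tool frame: the origin (TCP) lies on the centre line of the jaws, within the pads' length; the fingertips stand 11 mm ahead of it and the grasp point (between the pads) lies 8 mm behind it; z points along the fingers, y is the line along which they close (so a half turn about z gives the same grasp; the last joint's range is limited). The gripper opens to 92 mm and grips with 3 to 60 N. Pads are 19 mm wide; open, the fingers measure 130 mm over their backs; the gripper's body (75 mm by 190 mm) begins 47 mm behind the grasp point.
Start: joints at [1.117, 0.342, 1.524, -0, 1.275, -0.146], TCP at [159.04, 500.35, 237.741] pointing down, gripper open.
Joint ranges: [-2.53, 2.53], [-0.77, 2.02], [0.04, 2.7], [-1, 4.14], [0.28, 2.66], [-3.11, 3.11]. Speed limits (rad/s): [2.57, 2.57, 3.14, 3.14, 3.14, 3.14].

## Interface

Orientations are given as [roll, pitch, yaw] about the fixed x, y, z axes, in that order (R = Rz(yaw) Ry(pitch) Rx(roll)).
In Python, from plant import bot gives the robot as it stands.
- The arm moves only by the tool step_arm, never from a script. Its argument "deltas" is a list of rows, each a list of 5 numbers: the opening, from 0 (shut) to 1 (fully open), then the shift along the tool's x, y, z each as a share of 0.5 m, from -1 to 1, then the turn about the tool's z as a share of pi/2 rad, from -1 to 1. In form: [[claw, x, y, z, turn], ...]. A call has 1 to 8 rows; each row shifts and turns the commanded pose from where the row before left it, along the tool's axes as they then stand; what a row does not reach is not made up. A row lasts 1/10 s, in which the tool goes at most 50 mm and 8.59 degrees, less where a joint would pass 70% of its speed; a pose out of reach is approached as far as the arm can. A call with a number of a shift or a turn outside -1 to 1 is refused whole. A call with a gripper value outside its range is refused whole. The fingers move at their own pace and stop on an object; the grip force is fixed at half the most. Time passes only in rows, so rows that do not move let the fingers close. It gives the time, the measured TCP pose, the force, the opening and the grip force at its end, in the units of the state.
- bot.get_obs(): the state, without advancing time (a new reading comes with each control period).
- bot.capture(name): name is "scene" or "top"; returns (picture, depth): 480x640x3 uint8, red, green, blue; 480x640 float32, mm along the optical axis (not along the pixel's ray), 0 where there is no reading.
- bot.camera_params(name): a dict with "fov_y" (degrees; the focal length in pixels is half the picture's height over the tangent of half this angle, whatever the lens; pixels are square), "cx", "cy" (the principal point, pixels), "rvec" (rotation vector, rad) and "tvec" (3), from world to camera coordinates, as OpenCV has them. Camera axes: x right, y down, z forward; pixel columns grow to the right and rows downward; lengths in mm; the calibration is good to about 2 mm. A picture is of the moment at which its call begins. camera_params takes no time and is no camera call.
- bot.close_job(): hands the job in; it is judged then, once.
The state is a dict: "time": time; "joint_positions": joint angles; "dq": joint speeds; "tau": joint torques, N m; "tool_pos": TCP position; "tcp_rot": TCP orientation; "contact_force": force on the tool from outside, world axes, zero at the start; "moment": the same for the moment, N m; "grip_width": finger opening in mm; "finger_force": force on a finger pad.
Only numpy, scipy, OpenCV 4.12 (cv2) and the standard library are available. Lean on these libraries where they do the work, as an engineer would, in place of code of your own. Each camera call takes 0.05 s, during which the arm holds its last target. There are 200 camera calls.

## Working session

There is one attempt and no reset: what is moved stays moved. The work goes in short steps, Python scripts to look and compute and a tool call to move; the robot and the scene stay as the last step left them, time stands still between calls to the robot, and variables do not carry over. Pictures are saved under pics/ and viewed, at most 10 in all, crops included, and the job is handed in when it is done.

Besides the shell and the picture viewer there is one more tool, called after "Request:" as name(argument=value, ...) on one line, values as JSON. step_arm: Moves the arm, as the interface text tells. Shift numbers are shares of 0.5 m and turn numbers shares of pi/2 rad, none past 1 either way. Its arguments: {"type":"object","properties":{"deltas":{"type":"array","items":{"type":"array","items":{"type":"number","minimum":-1,"maximum":1}}}},"required":["deltas"]}

```bash
ls; mkdir -p pics; cat > h.py <<'E'
import numpy as np, cv2
from plant import bot
def cam(n):
    p=bot.camera_params(n); f=240/np.tan(np.radians(p["fov_y"])/2)
    return f,p["cx"],p["cy"],cv2.Rodrigues(np.array(p["rvec"],float))[0],np.array(p["tvec"],float).ravel()
def cloud(n,d):
    f,cx,cy,R,t=cam(n); v,u=np.mgrid[:480,:640]
    P=np.stack([(u-cx)/f*d,(v-cy)/f*d,d],-1)
    return (P-t)@R   # world
def pix(n,p):
    f,cx,cy,R,t=cam(n); q=np.atleast_2d(p)@R.T+t
    return np.c_[q[:,0]/q[:,2]*f+cx,q[:,1]/q[:,2]*f+cy]
E
python3 - <<'E'
from h import *
for n in("scene","top"):
    im,d=bot.capture(n); cv2.imwrite(f"pics/{n}0.png",im[...,::-1]); np.savez(f"{n}0.npz",im=im,d=d)
    print(n,bot.camera_params(n))
print(bot.get_obs())
E
```

```text
pics
scene {'fov_y': 42.858051170713914, 'cx': 319.37678955023694, 'cy': 230.17223006409688, 'rvec': array([ 1.05169292,  2.42051   , -0.99460794]), 'tvec': array([ 377.43373806, -225.40283966, 1674.18241151])}
top {'fov_y': 47.62427742204136, 'cx': 317.97947859995236, 'cy': 248.02431978386045, 'rvec': array([ 2.15405306, -2.12921819,  0.12056371]), 'tvec': array([  13.30428072,  572.19647217, 1404.38728364])}
{'time': 0.1, 'joint_positions': array([ 1.11697884e+00,  3.42634485e-01,  1.52493439e+00, -2.22523605e-05,
        1.27539058e+00, -1.46021107e-01]), 'dq': array([ 0.00023792, -0.00083955, -0.00265165,  0.00064651, -0.00015909,
        0.00011869]), 'tau': array([ 1.02261279e-04, -4.32009816e+01, -2.44693190e+01,  7.17887236e-02,
        5.27195900e-02, -2.28596576e-05]), 'tool_pos': array([158.8930161 , 500.00783802, 237.11957902]), 'tcp_rot': array([-3.14023730e+00, -1.77820153e-04,  2.83380264e+00]), 'contact_force': array([-0.04584252,  0.51600933, -0.84701274]), 'moment': array([-0.01678471, -0.01019678, -0.00331064]), 'finger_force': 0.0, 'grip_width': 91.66973565222632}
```

View pics/scene0.png

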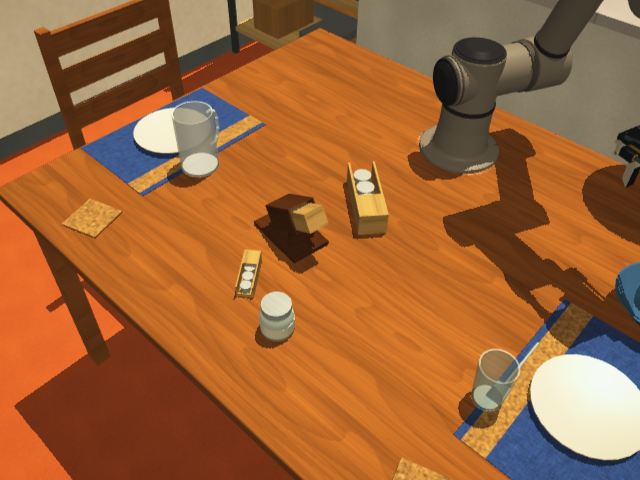

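View pics/top0.png

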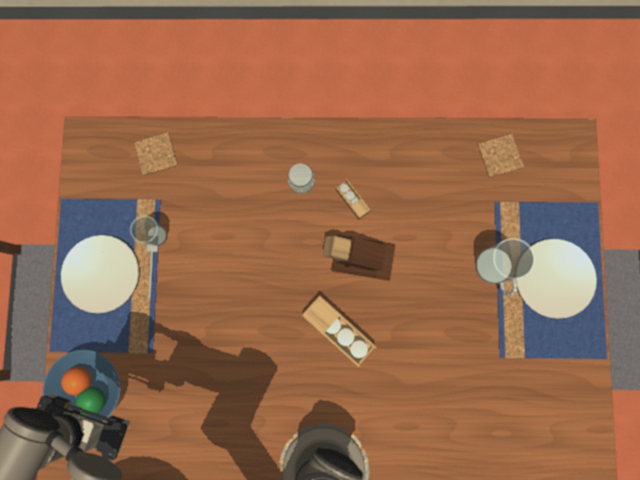

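Look-alikes: a large box at scene (366,200)/top (338,328), a small box at scene (248,273)/top (353,199), and the box in the dark sleeve at scene (310,216)/top (340,247). The sleeve one is the middle size, so it is my choice. The jug is at scene (198,140), the tumbler at (490,380) and the jar at (277,317). Next I'll check the choice in a crop and measure it.

```bash
python3 - <<'E'
from h import *
a=np.load("scene0.npz");b=np.load("top0.npz")
c1=cv2.resize(a["im"][170:280,220:400],None,fx=4,fy=4,interpolation=cv2.INTER_CUBIC)[:440]
c2=cv2.resize(b["im"][170:280,290:410],None,fx=4,fy=4,interpolation=cv2.INTER_CUBIC)
cv2.imwrite("pics/crop0.png",c1[...,::-1]); cv2.imwrite("pics/crop1.png",c2[...,::-1])
for n,z,pts in(("scene",a,[(366,200),(248,273),(310,216),(290,200),(277,297),(490,380),(198,165),(265,225),(318,243)]),("top",b,[(338,328),(353,199),(340,247),(365,250),(300,174),(334,247),(388,258),(345,240)])):
    W=cloud(n,z["d"].astype(float))
    for u,v in pts: print(n,u,v,W[v,u].round(1))
E
```

```text
scene 366 200 [390.8  -6.1  59.9]
scene 248 273 [715.5 -61.7  27.7]
scene 310 216 [576.7 -11.1 133.3]
scene 290 200 [ 542.4 -104.8   97.5]
scene 277 297 [747.6  61.7  80.8]
scene 490 380 [640.6 469.2 108.4]
scene 198 165 [ 562.4 -413.1   37.5]
scene 265 225 [ 574.  -158.8    5.1]
scene 318 243 [534.3 -25.2   9.5]
top 338 328 [362.7 -34.9  37.3]
top 353 199 [710.2 -73.1  18.9]
top 340 247 [563.8 -36.9 122.6]
top 365 250 [ 560.  -100.7   99.1]
top 300 174 [763.3  69.   75.8]
top 334 247 [562.  -21.9 134.9]
top 388 258 [ 550.4 -168.1   12.2]
top 345 240 [581.3 -49.2 124.3]
```

View pics/crop0.png

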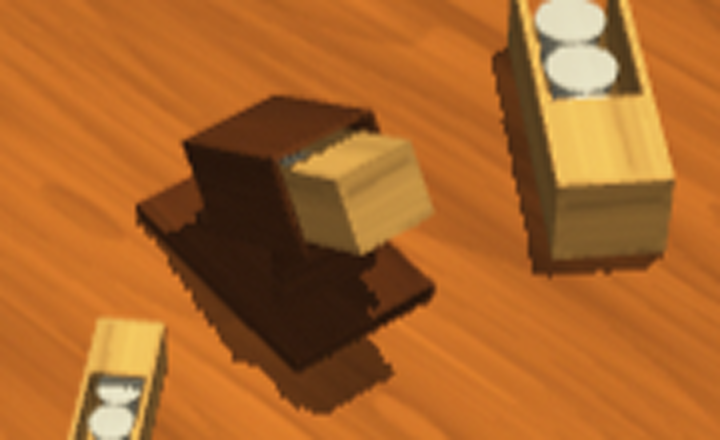

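View pics/crop1.png

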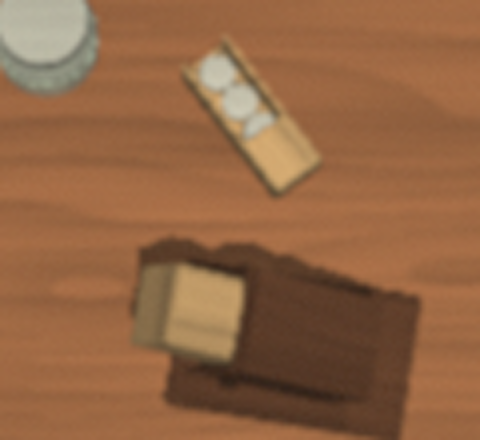

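The crop shows the chosen box in the sleeve with its covered end sticking out, at about scene (310,216). Now I'll fit the frame.

```bash
cat > fit.py <<'E'
from h import *
from scipy.optimize import least_squares
Ps=[];Cs=[]
for n in("scene","top"):
    z=np.load(n+"0.npz"); d=z["d"].astype(float); W=cloud(n,d)
    m=(d>0)&(abs(W[...,0]-565)<95)&(W[...,1]>-185)&(W[...,1]<30)
    W=W[m]; im=z["im"][m].astype(float)
    # plate
    pl=W[(W[:,2]>7)&(W[:,2]<17)]; r=cv2.minAreaRect(pl[:,:2].astype(np.float32)); print(n,"plate",r, pl[:,2].mean())
    hi=W[:,2]>50; P=W[hi]; c=im[hi]; s=c.sum(1)
    dark=P[(c[:,0]<115)]; 
    light=P[(c[:,0]>150)]
    print(n,len(dark),len(light))
    for nm,Q in(("roof",dark),("box",light)):
        # ransac plane
        rng=np.random.default_rng(0);best=None
        for _ in range(400):
            a=Q[rng.choice(len(Q),3,False)]; nn=np.cross(a[1]-a[0],a[2]-a[0]); L=np.linalg.norm(nn)
            if L<50: continue
            nn/=L
            if abs(nn[2])<.7: continue
            k=abs((Q-a[0])@nn)<2
            if best is None or k.sum()>best.sum(): best=k
        I=Q[best]; c0=I.mean(0); nn=np.linalg.svd(I-c0)[2][2]; nn*=np.sign(nn[2])
        r=cv2.minAreaRect(I[:,:2].astype(np.float32))
        print(n,nm,len(I),"c",c0.round(1),"n",nn.round(3),"tilt",np.degrees(np.arccos(nn[2])).round(1),"az",np.degrees(np.arctan2(-nn[1],-nn[0])).round(1),"rect",[np.round(x,1) for x in r])
        Ps.append(I)
E
python3 fit.py
```

```text
scene plate ((588.1832885742188, -86.25181579589844), (132.56468200683594, 185.6281280517578), 15.846648216247559) 11.001304434117566
scene 1162 573
scene roof 402 c [553.  -99.5 101.7] n [-0.064 -0.494  0.867] tilt 29.9 az 82.6 rect [array([ 551.6, -101.6]), array([93.1, 69.7]), np.float64(81.9)]
scene box 180 c [559.1 -35.  127.1] n [-0.072 -0.496  0.866] tilt 30.1 az 81.7 rect [array([558.9, -36.7]), array([49.1, 48.7]), np.float64(78.7)]
top plate ((566.5454711914062, -79.58126068115234), (184.27256774902344, 210.93881225585938), 0.7730453610420227) 11.650386306817063
top 1065 327
top roof 548 c [ 550.8 -104.3  100.1] n [-0.08  -0.5    0.862] tilt 30.4 az 80.9 rect [array([ 550. , -104.5]), array([91.6, 67.2]), np.float64(81.4)]
top box 193 c [561.7 -39.1 126.3] n [-0.082 -0.502  0.861] tilt 30.6 az 80.7 rect [array([561.7, -38.6]), array([41.1, 48. ]), np.float64(80.0)]
```

Request:
step_arm(deltas=[[1,-0.068,-0.0464,0,0],[1,-0.068,-0.0464,0,0],[1,-0.068,-0.0464,0,0],[1,-0.068,-0.0464,0,0],[1,-0.068,-0.0464,0,0],[1,-0.068,-0.0464,0,0],[1,-0.068,-0.0464,0,0],[1,-0.068,-0.0464,0,0]])

```text
time: 0.9
tool_pos: [362.6, 239.5, 237.6]
tcp_rot: [-3.142, -0.0, 2.834]
contact_force: [0.3, 1.2, -0.3]
grip_width: 91.8
finger_force: 0.0
```

Request:
step_arm(deltas=[[1,-0.068,-0.0464,0,0],[1,-0.068,-0.0464,0,0],[1,-0.068,-0.0464,0,0],[1,-0.068,-0.0464,0,0],[1,-0.068,-0.0464,0,0],[1,-0.068,-0.0464,0,0],[1,-0.068,-0.0464,0,0],[1,-0.068,-0.0464,0,0]])

```text
time: 1.7
tool_pos: [565.6, -19.7, 237.3]
tcp_rot: [3.141, -0.001, 2.834]
contact_force: [0.6, 0.3, 1.0]
grip_width: 91.6
finger_force: 0.0
```

Request:
step_arm(deltas=[[1,0,0,0,0.09],[1,0,0,0,0.09],[1,0,0,0,0.09],[1,0,0,0,0.09],[1,0,0,0,0.09],[1,0,0,0,0.09],[1,0,0,0,0.09],[1,0,0,0,0.09]])

```text
time: 2.5
tool_pos: [564.8, -18.2, 237.2]
tcp_rot: [-3.141, -0.0, 1.697]
contact_force: [-0.6, -0.8, -0.4]
grip_width: 91.7
finger_force: 0.0
```

Request:
step_arm(deltas=[[1,0,0,0,0.09],[1,0,0,0,0.09],[1,0,0,0,0],[1,0,0,0,0]])

```text
time: 2.9
tool_pos: [564.9, -18.2, 237.4]
tcp_rot: [-3.141, -0.0, 1.424]
contact_force: [0.5, -0.3, 0.2]
grip_width: 91.8
finger_force: 0.0
```

Request:
step_arm(deltas=[[1,0,0,0.067,0],[1,0,0,0.067,0],[1,0,0,0.067,0],[1,0,0,0.067,0],[1,0,0,0,0],[1,0,0,0,0]])

```text
time: 3.5
tool_pos: [565.2, -18.2, 104.1]
tcp_rot: [-3.141, -0.0, 1.422]
contact_force: [-0.5, 0.1, 0.9]
grip_width: 92.0
finger_force: 0.0
```

```bash
python3 - <<'E'
from h import *
im,d=bot.capture("scene")
cv2.imwrite("pics/s1.png",cv2.resize(im[150:290,210:410],None,fx=4,fy=4,interpolation=cv2.INTER_CUBIC)[...,::-1])
o=bot.get_obs();print(o["tool_pos"],o["contact_force"])
E
```

```text
[565.96068882 -18.32008136 105.17956772] [-0.41588212  0.329575   -0.33313941]
```

View pics/s1.png

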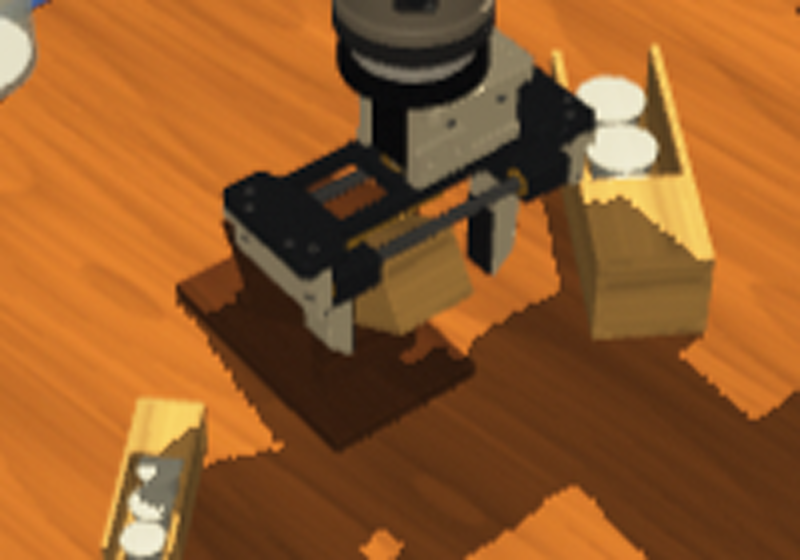

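The fingers straddle the protruding box end at about crop (400,280), clear of the sleeve on both sides. Closing now.

Request:
step_arm(deltas=[[0.5,0,0,0,0],[0.45,0,0,0,0],[0.3,0,0,0,0],[0.3,0,0,0,0],[0.3,0,0,0,0],[0.3,0,0,0,0]])

```text
time: 4.15
tool_pos: [565.0, -18.2, 103.8]
tcp_rot: [3.141, -0.0, 1.42]
contact_force: [-0.0, 0.3, 1.5]
grip_width: 50.1
finger_force: 30.0
```

Request:
step_arm(deltas=[[0.3,0.0173,0,-0.01,0],[0.3,0.0173,0,-0.01,0],[0.3,0.0173,0,-0.01,0],[0.3,0.0173,0,-0.01,0]])

```text
time: 4.55
tool_pos: [570.4, 17.0, 124.3]
tcp_rot: [3.141, -0.0, 1.421]
contact_force: [0.1, -2.2, -0.6]
grip_width: 49.7
finger_force: 30.0
```

Request:
step_arm(deltas=[[0.3,0.026,0,-0.015,0],[0.3,0.026,0,-0.015,0],[0.3,0.026,0,-0.015,0],[0.3,0.026,0,-0.015,0],[0.3,0.026,0,-0.015,0],[0.3,0.026,0,-0.015,0],[0.3,0.026,0,-0.015,0],[0.3,0,0,0,0]])

```text
time: 5.35
tool_pos: [584.6, 107.8, 177.5]
tcp_rot: [3.139, -0.001, 1.422]
contact_force: [-0.3, -0.2, -1.5]
grip_width: 50.2
finger_force: 30.0
```

```bash
python3 - <<'E'
from h import *
im,d=bot.capture("scene")
cv2.imwrite("pics/s2.png",cv2.resize(im[110:290,220:450],None,fx=3,fy=3,interpolation=cv2.INTER_CUBIC)[...,::-1])
o=bot.get_obs();print(o["tool_pos"],o["contact_force"],o["moment"])
E
```

```text
[584.16990739 106.84392272 176.72942429] [ 0.13373928 -0.75666367 -1.36074656] [-0.04782518  0.01228658 -0.02615463]
```

View pics/s2.png

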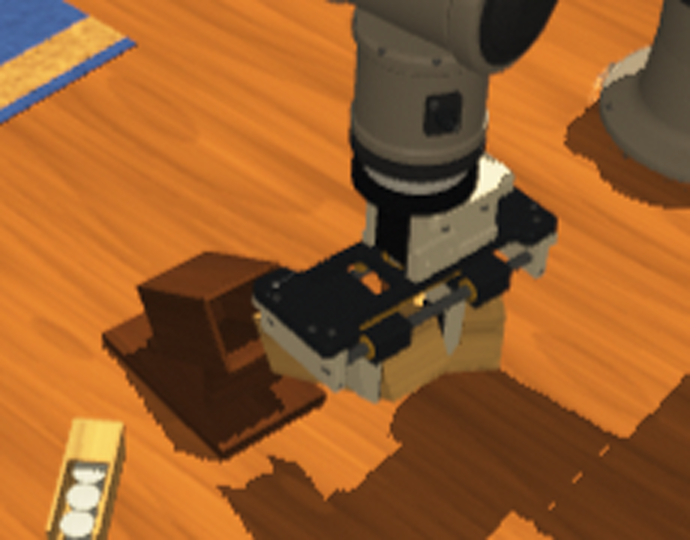

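Request:
step_arm(deltas=[[0.3,0.04,0,-0.02,0],[0.3,0.04,0,-0.02,0],[0.3,0.04,0,-0.02,0],[0.3,0.04,0,-0.02,0],[0.3,0.04,0,-0.02,0]])

```text
time: 5.9
tool_pos: [598.8, 204.8, 226.0]
tcp_rot: [-3.141, 0.001, 1.419]
contact_force: [1.1, 0.8, -1.4]
grip_width: 49.9
finger_force: 30.0
```

Request:
step_arm(deltas=[[0.3,0,0,0,-0.09],[0.3,0,0,0,-0.09],[0.3,0,0,0,-0.09],[0.3,0,0,0,-0.09],[0.3,0,0,0,-0.09],[0.3,0,0,0,-0.09],[0.3,0,0,0,-0.09],[0.3,0,0,0,-0.09]])

```text
time: 6.7
tool_pos: [598.7, 204.0, 225.5]
tcp_rot: [-3.14, -0.001, 2.556]
contact_force: [-0.5, -0.6, -1.9]
grip_width: 49.5
finger_force: 30.0
```

Request:
step_arm(deltas=[[0.3,0,0,0,-0.09],[0.3,0,0,0,-0.09],[0.3,0,0,0,-0.09],[0.3,0,0,0,-0.09],[0.3,0,0,0,-0.09],[0.3,0,0,0,-0.09],[0.3,0,0,0,-0.09],[0.3,0,0,0,-0.09]])

```text
time: 7.5
tool_pos: [598.7, 203.9, 225.5]
tcp_rot: [3.141, -0.002, -2.596]
contact_force: [0.3, -0.9, -0.9]
grip_width: 49.7
finger_force: 30.0
```

Request:
step_arm(deltas=[[0.3,0,0,0,-0.09],[0.3,0,0,0,-0.09],[0.3,0,0,0,-0.09],[0.3,0,0,0,-0.09],[0.3,0,0,0,-0.09],[0.3,0,0,0,-0.09],[0.3,0,0,0,-0.02],[0.3,0,0,0,0]])

```text
time: 8.3
tool_pos: [598.8, 204.0, 225.6]
tcp_rot: [3.14, -0.001, -1.722]
contact_force: [0.1, -0.9, 0.0]
grip_width: 49.8
finger_force: 30.0
```

```bash
python3 - <<'E'
from h import *
im,d=bot.capture("scene")
cv2.imwrite("pics/s3.png",cv2.resize(im[100:340,270:570],None,fx=2.5,fy=2.5,interpolation=cv2.INTER_CUBIC)[...,::-1])
o=bot.get_obs();print(o["tool_pos"],o["tcp_rot"],o["joint_positions"],o["contact_force"],o["moment"])
E
```

```text
[598.78461022 204.13123301 225.68017365] [ 3.14066072e+00 -6.33358239e-04 -1.72323850e+00] [ 2.07620205e-01  5.52296242e-01  1.21874892e+00 -2.69723009e-04
  1.37164282e+00 -2.78147647e+00] [-0.36220479 -0.77922114 -1.07010291] [0.00252829 0.14712074 0.03442227]
```

View pics/s3.png

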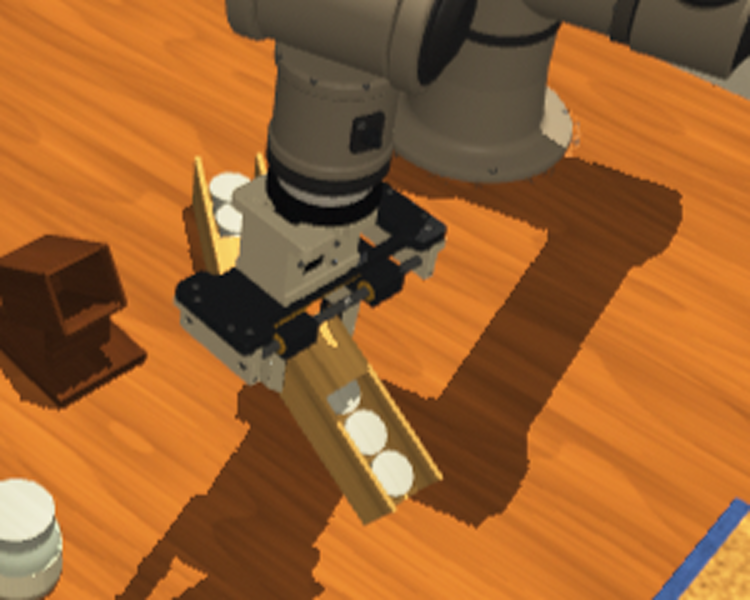

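The box is held by its closed end with its open end at crop (390,500), pointing down and away from the sleeve. I'll lower it and let it level itself on the table.

Request:
step_arm(deltas=[[0.3,0,0,0.07,0],[0.3,0,0,0.07,0],[0.3,0,0,0.07,0],[0.3,0,0,0.05,0],[0.3,0,0,0.02,0],[0.3,0,0,0.02,0],[0.3,0,0,0.02,0],[0.3,0,0,0,0]])

```text
time: 9.15
tool_pos: [599.9, 204.7, 66.9]
tcp_rot: [-3.139, 0.001, -1.722]
contact_force: [-0.1, 0.3, -1.5]
grip_width: 49.7
finger_force: 30.0
```

Request:
step_arm(deltas=[[0.3,0,0,0.02,0],[0.3,0,0,0.02,0],[0.3,0,0,0.02,0],[0.3,0,0,0.02,0],[0.3,0,0,0,0]])

```text
time: 9.65
tool_pos: [599.1, 204.9, 25.7]
tcp_rot: [-3.141, 0.001, -1.722]
contact_force: [0.3, 0.9, -0.5]
grip_width: 49.9
finger_force: 30.0
```

Request:
step_arm(deltas=[[0.3,0,0,0.01,0],[0.3,0,0,0.01,0],[0.3,0,0,0.002,0],[0.3,0,0,0,0]])

```text
time: 10.05
tool_pos: [598.9, 204.9, 15.0]
tcp_rot: [3.141, 0.0, -1.722]
contact_force: [-0.1, -1.3, 1.2]
grip_width: 49.9
finger_force: 30.0
```

Request:
step_arm(deltas=[[0.6,0,0,0,0],[0.9,0,0,0,0],[0.9,0,0,0,0],[0.9,-0.045,0,-0.006,0],[0.9,-0.045,0,0,0],[0.9,-0.045,0,0,0],[0.9,-0.035,0,0,0],[0.9,0,0,0,0]])

```text
time: 10.85
tool_pos: [611.4, 291.1, 18.1]
tcp_rot: [-3.141, 0.001, -1.719]
contact_force: [0.2, 0.4, -0.4]
grip_width: 82.3
finger_force: 0.0
```

```bash
python3 - <<'E'
from h import *
im,d=bot.capture("scene")
cv2.imwrite("pics/s4.png",cv2.resize(im[150:350,300:550],None,fx=3,fy=3,interpolation=cv2.INTER_CUBIC)[...,::-1])
W=cloud("scene",d.astype(float)); c=im.astype(int)
m=(abs(W[...,0]-610)<90)&(W[...,1]>100)&(W[...,1]<380)&(W[...,2]>40)&(W[...,2]<50)&(c[...,0]>150)
P=W[m]; print(len(P),P.min(0),P.max(0),P[:,2].mean(),cv2.minAreaRect(P[:,:2].astype(np.float32)))
o=bot.get_obs();print(o["tool_pos"],o["contact_force"])
E
```

```text
40 [589.15512159 190.47559044  40.07061429] [619.57785824 339.39974885  47.86587937] 43.326599528012096 ((604.3558959960938, 264.9713134765625), (24.715051651000977, 149.65951538085938), 2.4144299030303955)
[611.2208261  289.61880747  17.89330381] [-0.11624547 -0.31949723 -0.30362866]
```

View pics/s4.png

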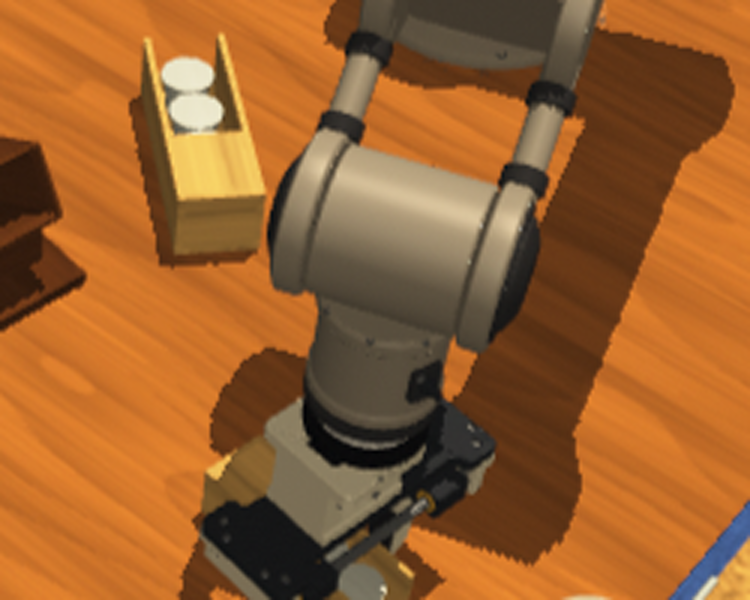

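The box lies level at about crop (290,500), closed end toward the sleeve. I'll regrip it nearer the open end and higher, then lift.

Request:
step_arm(deltas=[[0.9,-0.01,0,-0.013,0],[0.6,0,0,0,0],[0.3,0,0,0,0],[0.3,0,0,0,0],[0.3,0,0,0,0],[0.3,0,0,0,0],[0.3,0,0,0,0]])

```text
time: 11.6
tool_pos: [612.4, 293.6, 24.7]
tcp_rot: [3.141, -0.0, -1.722]
contact_force: [0.0, -1.1, -0.0]
grip_width: 49.6
finger_force: 30.0
```

Request:
step_arm(deltas=[[0.3,0,0,-0.05,0],[0.3,0,0,-0.08,0],[0.3,0,0,-0.09,0],[0.3,0,0,-0.09,0],[0.3,0,0,-0.09,0],[0.3,0,0,0,0]])

```text
time: 12.2
tool_pos: [615.0, 294.9, 232.8]
tcp_rot: [-3.13, 0.006, -1.721]
contact_force: [0.3, -0.8, -0.8]
grip_width: 49.9
finger_force: 30.0
```

Request:
step_arm(deltas=[[0.3,0.08,0,0,0],[0.3,0.08,0,0,0],[0.3,0.08,0,0,0],[0.3,0.08,0,0,0],[0.3,0.08,0,0,0],[0.3,0.08,0,0,0],[0.3,0.08,0,0,0],[0.3,0,0,0,0]])

```text
time: 13.0
tool_pos: [569.4, 12.6, 223.9]
tcp_rot: [3.14, -0.002, -1.726]
contact_force: [0.7, 0.5, -1.2]
grip_width: 49.7
finger_force: 30.0
```

Request:
step_arm(deltas=[[0.3,0.08,0,0,0],[0.3,0.08,0,0,0],[0.3,0.076,0,0,0],[0.3,0,0,0.06,0],[0.3,0,0,0.05,0],[0.3,0,0,0.01,0],[0.3,0,0,0,0]])

```text
time: 13.7
tool_pos: [555.7, -57.6, 163.5]
tcp_rot: [-3.139, -0.059, -1.792]
contact_force: [-0.2, 0.2, -1.1]
grip_width: 49.5
finger_force: 30.0
```

Request:
step_arm(deltas=[[0.3,0,0,0.02,0],[0.3,0,0,0.02,0],[0.3,0,0,0.01,0],[0.3,0,0,0,0]])

```text
time: 14.1
tool_pos: [557.4, -59.3, 144.3]
tcp_rot: [-3.13, -0.059, -1.792]
contact_force: [-7.4, 3.6, 27.9]
grip_width: 50.0
finger_force: 30.0
```

The wrist joint is at its limit here, so I'll back off, set the box down, turn the tool a half turn and regrip.

Request:
step_arm(deltas=[[0.3,0,0,-0.06,0],[0.3,0,0,-0.06,0],[0.3,0,0,-0.03,0],[0.3,-0.08,0,0,0],[0.3,-0.08,0,0,0],[0.3,-0.08,0,0,0],[0.3,-0.08,0,0,0],[0.3,0,0,0,0]])

```text
time: 14.9
tool_pos: [592.0, 105.4, 204.5]
tcp_rot: [-3.136, -0.057, -1.787]
contact_force: [0.0, -0.3, -1.2]
grip_width: 50.2
finger_force: 30.0
```

```bash
python3 - <<'E'
from h import *
o=bot.get_obs();print(o["tool_pos"],o["tcp_rot"],o["joint_positions"],o["contact_force"])
im,d=bot.capture("scene"); cv2.imwrite("pics/s5.png",cv2.resize(im[80:330,230:530],None,fx=2.4,fy=2.4,interpolation=cv2.INTER_CUBIC)[...,::-1])
E
```

```text
[592.03616989 105.39363958 204.51346278] [-3.136414   -0.05685226 -1.78740757] [ 0.07750128  0.51837615  1.3378532  -0.05807144  1.29733617 -2.83160545] [ 0.01648518 -0.3429827  -1.19141823]
```

View pics/s5.png

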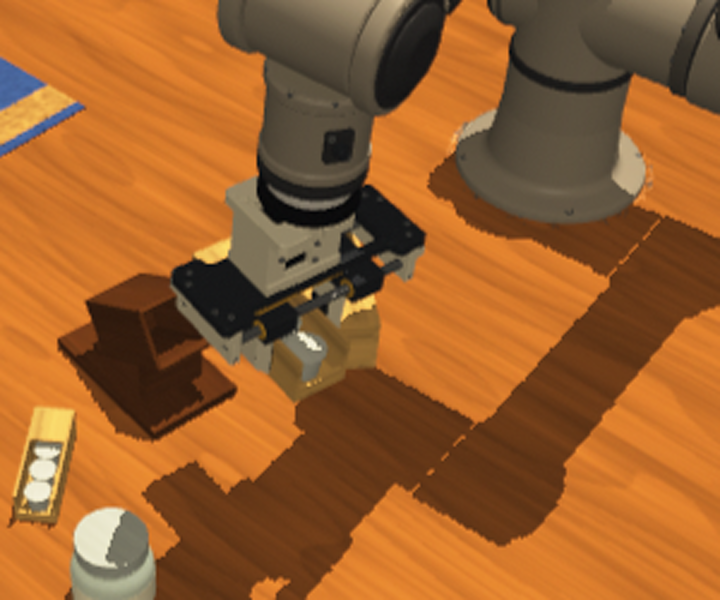

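The box is now tilted closed end down, with its open end at crop (310,370). I'll set it down at y≈165 to level it.

Request:
step_arm(deltas=[[0.3,-0.06,0,0,0],[0.3,-0.07,0,0,0],[0.3,0,0,0.08,0],[0.3,0,0,0.08,0],[0.3,0,0,0.07,0],[0.3,0,0,0.03,0],[0.3,0,0,0.02,0],[0.3,0,0,0.02,0]])

```text
time: 15.75
tool_pos: [605.3, 154.3, 51.5]
tcp_rot: [-3.135, -0.059, -1.793]
contact_force: [0.9, 0.2, -1.7]
grip_width: 49.4
finger_force: 30.0
```

Request:
step_arm(deltas=[[0.3,0,0,0.02,0],[0.3,0,0,0.02,0],[0.3,0,0,0.01,0],[0.3,0,0,0,0]])

```text
time: 16.15
tool_pos: [604.1, 153.6, 25.7]
tcp_rot: [-3.138, -0.059, -1.792]
contact_force: [0.0, 0.6, -1.2]
grip_width: 50.0
finger_force: 30.0
```

Request:
step_arm(deltas=[[0.3,0,0,0.005,0],[0.3,0,0,0,0]])

```text
time: 16.35
tool_pos: [604.6, 153.6, 24.1]
tcp_rot: [-3.136, -0.059, -1.792]
contact_force: [0.3, 0.3, -1.7]
grip_width: 49.6
finger_force: 30.0
```

Request:
step_arm(deltas=[[0.3,0,0,0.005,0],[0.3,0,0,0,0]])

```text
time: 16.55
tool_pos: [604.4, 153.4, 21.4]
tcp_rot: [-3.137, -0.059, -1.792]
contact_force: [-0.8, -0.4, -1.7]
grip_width: 49.9
finger_force: 30.0
```

Request:
step_arm(deltas=[[0.3,0,0,0.006,0],[0.3,0,0,0.006,0],[0.3,0,0,0,0]])

```text
time: 16.85
tool_pos: [605.1, 152.3, 17.7]
tcp_rot: [-3.135, -0.059, -1.792]
contact_force: [-3.4, -4.3, 12.7]
grip_width: 50.4
finger_force: 30.0
```

```bash
cat > boxpc.py <<'E'
from h import *
import sys
x0,y0=map(float,sys.argv[1:3]); o=bot.get_obs(); print(o["tool_pos"].round(1),o["contact_force"].round(1),o["joint_positions"].round(2))
for n in("scene","top"):
    im,d=bot.capture(n); W=cloud(n,d.astype(float)); c=im.astype(int)
    m=(d>0)&(abs(W[...,0]-x0)<45)&(abs(W[...,1]-y0)<125)&(W[...,2]>4)&(W[...,2]<75)
    m&=(c[...,0]-c[...,2]>40)
    P=W[m]; h=np.array([.148,.989]); s=(P[:,:2]-[x0,y0])@h
    for a in range(-120,120,10):
        k=(s>=a)&(s<a+10)
        if k.sum()>2: print(n,a,k.sum(),"z",np.percentile(P[k,2],[5,50,97]).round(0),"x",P[k,0].min().round(),P[k,0].max().round())
E
python3 boxpc.py 604 153
```

```text
[605.1 152.3  17.7] [-3.4 -4.3 12.7] [ 0.15  0.76  1.45 -0.07  0.95 -2.73]
scene -110 14 z [ 5. 40. 44.] x 571.0 648.0
scene -100 88 z [27. 42. 47.] x 564.0 646.0
scene -90 64 z [40. 43. 46.] x 576.0 611.0
scene -80 35 z [39. 43. 47.] x 586.0 612.0
scene -70 3 z [44. 46. 46.] x 599.0 613.0
scene -20 4 z [20. 23. 28.] x 577.0 579.0
scene -10 19 z [11. 31. 43.] x 577.0 644.0
scene 0 30 z [ 7. 20. 46.] x 582.0 647.0
scene 10 78 z [ 8. 27. 45.] x 563.0 649.0
scene 20 92 z [ 5. 29. 45.] x 581.0 634.0
scene 30 116 z [ 6. 23. 46.] x 582.0 638.0
scene 40 133 z [ 4. 13. 48.] x 559.0 647.0
scene 70 3 z [4. 4. 5.] x 580.0 619.0
top -120 17 z [4. 5. 8.] x 568.0 634.0
top -110 34 z [ 5. 33. 47.] x 560.0 648.0
top -100 78 z [ 6. 42. 48.] x 559.0 648.0
top -90 84 z [ 6. 43. 50.] x 560.0 642.0
top -80 78 z [ 8. 43. 48.] x 562.0 645.0
top -70 79 z [ 7. 43. 49.] x 564.0 648.0
top -60 76 z [15. 43. 48.] x 562.0 630.0
top -50 20 z [ 4. 40. 47.] x 565.0 625.0
top -40 22 z [ 5. 19. 46.] x 562.0 644.0
top -30 12 z [ 5.  7. 48.] x 584.0 631.0
top 60 3 z [4. 5. 5.] x 586.0 599.0
top 80 3 z [ 4.  5. 10.] x 601.0 610.0
```

Request:
step_arm(deltas=[[0.6,0,0,0,0],[1,0,0,0,0],[1,0,0,0,0],[1,0,0,-0.08,0],[1,0,0,-0.09,0],[1,0,0,0,0.09],[1,0,0,0,0.09],[1,0,0,0,0.09]])

```text
time: 17.75
tool_pos: [605.1, 158.1, 100.5]
tcp_rot: [-3.112, -0.051, -2.223]
contact_force: [-0.2, -0.4, -0.1]
grip_width: 91.6
finger_force: 0.0
```

Request:
step_arm(deltas=[[1,0,0,0,0.09],[1,0,0,0,0.09],[1,0,0,0,0.09],[1,0,0,0,0.09],[1,0,0,0,0.09],[1,0,0,0,0.09],[1,0,0,0,0.09],[1,0,0,0,0.09]])

```text
time: 18.55
tool_pos: [605.0, 158.0, 99.9]
tcp_rot: [-3.083, 0.004, 2.93]
contact_force: [-1.6, -0.4, -0.5]
grip_width: 92.0
finger_force: 0.0
```

Request:
step_arm(deltas=[[1,0,0,0,0.09],[1,0,0,0,0.09],[1,0,0,0,0.09],[1,0,0,0,0.09],[1,0,0,0,0.09],[1,0,0,0,0.09],[1,0,0,0,0.09],[1,0,0,0,0.09]])

```text
time: 19.35
tool_pos: [605.0, 158.0, 99.9]
tcp_rot: [-3.12, 0.055, 1.8]
contact_force: [0.5, -0.3, -0.5]
grip_width: 92.0
finger_force: 0.0
```

Request:
step_arm(deltas=[[1,0,0,0,0.09],[1,0,0,0,0.09],[1,0,0,0,0.09],[1,0,0,0,0.02],[1,0,0,0,0],[1,0,0,0,0]])

```text
time: 19.95
tool_pos: [605.0, 158.0, 100.0]
tcp_rot: [3.137, 0.059, 1.35]
contact_force: [0.7, -0.7, -0.6]
grip_width: 92.0
finger_force: 0.0
```

Request:
step_arm(deltas=[[1,0,0,0.06,0],[1,0,0,0.06,0],[1,0,0,0.03,0],[0.6,0,0,0,0],[0.3,0,0,0,0],[0.3,0,0,0,0],[0.3,0,0,0,0],[0.3,0,0,0,0]])

```text
time: 20.75
tool_pos: [605.0, 153.7, 26.4]
tcp_rot: [3.135, 0.058, 1.349]
contact_force: [0.9, 1.4, -0.5]
grip_width: 56.3
finger_force: 0.0
```

Request:
step_arm(deltas=[[0.3,0,0,0,0],[0.3,0,0,-0.05,0],[0.3,0,0,-0.08,0],[0.3,0,0,-0.09,0],[0.3,0,0,-0.09,0],[0.3,0,0,-0.04,-0.047],[0.3,0,0,0,0],[0.3,0,0,0,0]])

```text
time: 21.55
tool_pos: [605.3, 163.7, 199.1]
tcp_rot: [-3.141, 0.059, 1.421]
contact_force: [0.2, -0.8, -1.4]
grip_width: 49.7
finger_force: 30.0
```

Request:
step_arm(deltas=[[0.3,-0.089,-0.0042,0,0],[0.3,-0.089,-0.0042,0,0],[0.3,-0.089,-0.0042,0,0],[0.3,-0.089,-0.0042,0,0],[0.3,-0.089,-0.0042,0,0],[0.3,-0.089,-0.0042,0,0],[0.3,0,0,0,0],[0.3,0,0,0,0]])

```text
time: 22.35
tool_pos: [553.1, -98.6, 213.7]
tcp_rot: [-3.138, 0.058, 1.42]
contact_force: [0.1, 0.5, -1.7]
grip_width: 49.6
finger_force: 30.0
```

Request:
step_arm(deltas=[[0.3,0,0,0.05,0],[0.3,0,0,0.05,0],[0.3,0,0,0.02,0],[0.3,0,0,0,0]])

```text
time: 22.75
tool_pos: [552.9, -100.1, 154.0]
tcp_rot: [-3.138, 0.058, 1.424]
contact_force: [-0.6, 0.3, -2.1]
grip_width: 50.0
finger_force: 30.0
```

Request:
step_arm(deltas=[[0.3,0,0,0.01,0],[0.3,0,0,0.01,0],[0.3,0,0,0.01,0],[0.3,0,0,0,0]])

```text
time: 23.15
tool_pos: [554.3, -104.0, 143.0]
tcp_rot: [3.138, 0.062, 1.423]
contact_force: [-2.7, -4.4, 4.5]
grip_width: 49.6
finger_force: 30.0
```

Request:
step_arm(deltas=[[0.3,0,0,0.006,0],[0.3,0,0,0.006,0],[0.3,0,0,0.006,0],[0.3,0,0,0,0]])

```text
time: 23.55
tool_pos: [554.2, -105.1, 134.4]
tcp_rot: [3.137, 0.063, 1.423]
contact_force: [-4.6, -9.3, 7.0]
grip_width: 50.0
finger_force: 30.0
```

Request:
step_arm(deltas=[[0.3,0,0,0.006,0],[0.3,0,0,0.006,0],[0.3,0,0,0,0]])

```text
time: 23.85
tool_pos: [554.2, -105.4, 128.4]
tcp_rot: [3.137, 0.063, 1.423]
contact_force: [-4.1, -9.1, 7.2]
grip_width: 49.7
finger_force: 30.0
```

```bash
cat > tilt.py <<'E'
from h import *
# pitch of box: light points near tool, profile of top vs s
o=bot.get_obs(); t=o["tool_pos"]; print(t.round(1),o["tcp_rot"].round(3),o["contact_force"].round(1),o["moment"].round(2))
h=np.array([.148,.989]);l=np.array([.989,-.148])
for n in("scene","top"):
    im,d=bot.capture(n); W=cloud(n,d.astype(float)); c=im.astype(int)
    s=(W[...,:2]-t[:2])@h; q=(W[...,:2]-t[:2])@l
    m=(d>0)&(abs(q)<30)&(s>-130)&(s<70)&(W[...,2]<t[2]+50)&(W[...,2]>40)&(c[...,0]-c[...,2]>45)&(c[...,0]>110)
    s,q,z=s[m],q[m],W[m][:,2]
    for a in range(-130,70,10):
        k=(s>=a)&(s<a+10)
        if k.sum()>4: print(n,a+5,k.sum(),np.percentile(z[k],[5,50,95]).round(),"q",np.percentile(q[k],[3,50,97]).round())
E
python3 tilt.py
```

```text
[ 554.2 -105.4  128.4] [3.137 0.063 1.423] [-4.1 -9.1  7.2] [-1.15  0.74  0.12]
scene -85 7 [63. 72. 77.] q [21. 22. 24.]
scene -75 12 [66. 70. 78.] q [20. 23. 25.]
scene -65 6 [71. 75. 77.] q [21. 23. 25.]
scene -45 14 [ 70.  86. 101.] q [20. 23. 27.]
scene -35 24 [ 85. 101. 135.] q [-27.  23.  26.]
scene -25 8 [ 92.  97. 103.] q [22. 23. 24.]
scene -15 10 [100. 124. 127.] q [-25. -22.  25.]
scene -5 9 [105. 144. 164.] q [-29. -23.  24.]
scene 5 7 [109. 147. 156.] q [-25. -22.  23.]
scene 15 55 [118. 133. 156.] q [-25. -22.  25.]
scene 25 71 [122. 143. 165.] q [-27.  20.  24.]
scene 35 83 [130. 141. 159.] q [-27.  17.  24.]
scene 45 126 [128. 134. 142.] q [-25.  -3.  22.]
top -105 17 [ 98. 100. 104.] q [-23.  -1.  23.]
top -95 75 [ 99. 104. 110.] q [-25.  -1.  23.]
top -85 82 [ 87. 109. 113.] q [-25.  -4.  22.]
top -75 52 [ 92. 113. 117.] q [-26. -12.  10.]
top -65 5 [116. 116. 120.] q [-23. -19. -16.]
```

Request:
step_arm(deltas=[[0.3,0,0,0.006,0],[0.3,0,0,0.006,0],[0.3,0,0,0,0]])

```text
time: 24.25
tool_pos: [554.4, -105.6, 124.7]
tcp_rot: [3.136, 0.063, 1.423]
contact_force: [-9.5, -6.4, 22.5]
grip_width: 50.1
finger_force: 30.0
```

```bash
python3 tilt.py
```

```text
[ 554.4 -105.6  124.7] [3.136 0.063 1.423] [-9.5 -6.4 22.5] [-0.96  1.85 -0.19]
scene -85 8 [54. 68. 76.] q [20. 21. 24.]
scene -75 15 [57. 68. 73.] q [20. 23. 25.]
scene -65 11 [62. 66. 72.] q [21. 23. 24.]
scene -55 8 [67. 71. 76.] q [21. 23. 25.]
scene -45 14 [70. 80. 95.] q [21. 23. 28.]
scene -35 18 [ 80.  90. 112.] q [-2. 22. 26.]
scene -25 8 [90. 96. 98.] q [22. 24. 25.]
scene -15 5 [ 93.  96. 121.] q [-25.  23.  23.]
scene 5 7 [121. 148. 154.] q [-23. -22.  15.]
scene 15 46 [114. 133. 157.] q [-26. -22.  25.]
scene 25 83 [121. 140. 164.] q [-27.  19.  24.]
scene 35 79 [127. 140. 156.] q [-27.   7.  24.]
scene 45 122 [128. 134. 141.] q [-26.  -2.  23.]
top -95 74 [ 90.  95. 101.] q [-24.  -1.  23.]
top -85 76 [ 87. 100. 105.] q [-25.  -4.  21.]
top -75 51 [ 68. 104. 111.] q [-25. -14.  10.]
```

Request:
step_arm(deltas=[[0.3,0,0,-0.02,0],[0.3,0,0,-0.06,0],[0.3,0,0,-0.08,0],[0.3,0.07,0,0,0],[0.3,0.08,0,0,0],[0.3,0.08,-0.005,0,0],[0.3,0.08,0,0,0],[0.3,0,0,0,0]])

```text
time: 25.15
tool_pos: [574.7, 59.5, 191.0]
tcp_rot: [3.14, 0.057, 1.428]
contact_force: [0.2, -0.8, -0.9]
grip_width: 49.5
finger_force: 30.0
```

```bash
python3 tilt.py
```

```text
[574.7  59.5 191. ] [3.14  0.057 1.428] [ 0.2 -0.8 -0.9] [-0.05  0.07  0.08]
scene -125 9 [120. 123. 125.] q [ 5. 16. 24.]
scene -105 5 [71. 71. 72.] q [-10.   0.  22.]
scene -95 18 [ 70.  74. 150.] q [-24. -14.  24.]
scene -85 17 [131. 140. 149.] q [21. 22. 24.]
scene -75 20 [131. 141. 148.] q [22. 23. 26.]
scene -65 18 [135. 144. 151.] q [21. 23. 24.]
scene -55 11 [140. 145. 150.] q [22. 23. 24.]
scene -45 7 [146. 147. 149.] q [22. 23. 26.]
scene -25 9 [154. 159. 162.] q [21. 23. 24.]
scene -15 15 [160. 168. 209.] q [-27.  23.  25.]
scene -5 11 [162. 170. 200.] q [-24.  20.  25.]
scene 5 8 [172. 207. 218.] q [-25. -23.  24.]
scene 15 73 [179. 196. 226.] q [-26.  20.  24.]
scene 25 112 [184. 203. 228.] q [-26.  19.  24.]
scene 35 112 [190. 204. 224.] q [-27.   6.  24.]
scene 45 138 [191. 197. 204.] q [-26.  -1.  22.]
top -105 58 [ 68. 162. 167.] q [-22.   3.  27.]
top -95 87 [162. 168. 172.] q [-24.  -1.  23.]
top -85 90 [168. 173. 178.] q [-25.  -2.  23.]
top -75 97 [157. 178. 183.] q [-25.  -3.  23.]
top -65 95 [159. 183. 188.] q [-25.  -4.  22.]
top -55 52 [154. 187. 193.] q [-25.  -9.  23.]
top -45 29 [144. 191. 198.] q [-26. -22.  24.]
top -35 8 [149. 159. 201.] q [-23.  21.  24.]
```

```bash
cat > cov.py <<'E'
from h import *
o=bot.get_obs(); t=o["tool_pos"]; print(t.round(1),o["tcp_rot"].round(3))
h=np.array([.148,.989]);l=np.array([.989,-.148]); M=np.array([561.2,-43.6])
im,d=bot.capture("top"); W=cloud("top",d.astype(float)); c=im.astype(int)
s=(W[...,:2]-t[:2])@h; q=(W[...,:2]-t[:2])@l
m=(d>0)&(abs(q)<30)&(s>-125)&(s<-58)&(W[...,2]<t[2]+20)&(W[...,2]>t[2]-60)&(c[...,0]-c[...,2]>45)
P=np.c_[s[m],q[m],W[m][:,2]]
k=np.ones(len(P),bool)
for i in range(8):
    A=np.c_[P[:,0],P[:,1],np.ones(len(P))]; co=np.linalg.lstsq(A[k],P[k,2],rcond=None)[0]; r=P[:,2]-A@co; k=abs(r-np.median(r[k]))<max(1.5,2*r[k].std()*.7)
print("n",k.sum(),"pitch",np.degrees(np.arctan(co[0])).round(1),"roll",np.degrees(np.arctan(co[1])).round(1))
I=P[k]; e=np.percentile(I[:,0],1); print("closed top edge s",e.round(1),np.sort(I[:,0])[:5].round(1),"z",(co[0]*e+co[2]).round(1),"q range",np.percentile(I[:,1],[1,99]).round(1))
th=np.arctan(co[0]); ex=np.array([e,co[0]*e+co[2]]); up=np.array([-np.sin(th),np.cos(th)])
cen=ex-22*up; # closed-end centre (s,z)
a=(t[:2]-M)@h+cen[0]; b=cen[1]-100
print("closed end centre in mouth: x",(a*.866+b*.5).round(1),"z",(-a*.5+b*.866).round(1),"tool lateral",((t[:2]-M)@l).round(1),"box lateral mid",np.mean(np.percentile(I[:,1],[1,99])).round(1))
E
python3 cov.py
```

```text
[574.5  55.6 191.1] [3.14  0.059 1.426]
n 165 pitch 27.9 roll -1.6
closed top edge s -101.5 [-102.  -101.9 -101.4 -101.4 -101. ] z 163.0 q range [-24.6  24. ]
closed end centre in mouth: x 29.4 z 33.3 tool lateral -1.5 box lateral mid -0.3
```

Request:
step_arm(deltas=[[0.3,0.002,0.0032,0.03,0],[0.3,0,0,0.03,0],[0.3,0,0,0.019,0],[0.3,0,0,0,0],[0.3,0,0,0,0]])

```text
time: 25.8
tool_pos: [576.1, 52.3, 151.7]
tcp_rot: [3.141, 0.059, 1.422]
contact_force: [-0.0, -0.1, -1.8]
grip_width: 49.6
finger_force: 30.0
```

```bash
python3 cov.py; python3 - <<'E'
from h import *
im,d=bot.capture("scene")
cv2.imwrite("pics/s6.png",cv2.resize(im[150:290,220:390],None,fx=4,fy=4,interpolation=cv2.INTER_CUBIC)[...,::-1])
o=bot.get_obs();print(o["contact_force"])
E
```

```text
[576.1  52.3 151.7] [3.141 0.059 1.422]
n 140 pitch 25.7 roll -0.3
closed top edge s -122.9 [-124.5 -123.2 -122.5 -102.1 -101.7] z 115.1 q range [-25.6  23. ]
closed end centre in mouth: x -16.6 z 4.1 tool lateral 0.5 box lateral mid -1.3
[ 0.20611358 -0.80572585 -1.71680866]
```

View pics/s6.png

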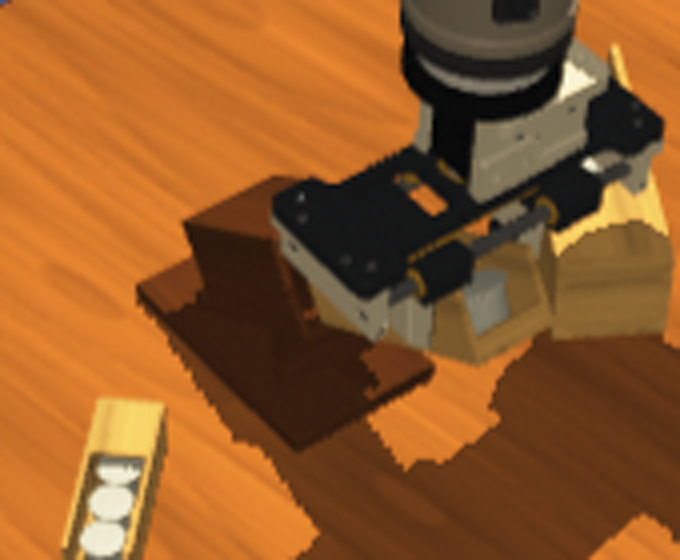

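The closed end stands just before the mouth at about crop (310,300), in line with it. Inserting along the slope.

Request:
step_arm(deltas=[[0.3,-0.0167,0,0.011,0],[0.3,-0.0167,0,0.011,0],[0.3,0,0,0,0]])

```text
time: 26.2
tool_pos: [572.5, 34.4, 140.4]
tcp_rot: [-3.14, 0.06, 1.422]
contact_force: [-0.4, -0.9, -1.7]
grip_width: 49.9
finger_force: 30.0
```

Request:
step_arm(deltas=[[0.3,-0.0167,0,0.011,0],[0.3,0,0,0,0]])

```text
time: 26.4
tool_pos: [571.5, 26.2, 135.5]
tcp_rot: [-3.141, 0.059, 1.422]
contact_force: [-0.4, -0.2, -1.2]
grip_width: 49.9
finger_force: 30.0
```

Request:
step_arm(deltas=[[0.3,-0.0167,0,0.011,0],[0.3,-0.0167,0,0.011,0],[0.3,0,0,0,0]])

```text
time: 26.7
tool_pos: [568.7, 8.9, 125.3]
tcp_rot: [-3.14, 0.059, 1.422]
contact_force: [0.6, 0.6, -1.3]
grip_width: 49.8
finger_force: 30.0
```

Request:
step_arm(deltas=[[0.3,-0.0167,0,0.011,0],[0.3,-0.0167,0,0.011,0],[0.3,0,0,0,0]])

```text
time: 27.0
tool_pos: [566.2, -8.2, 115.4]
tcp_rot: [-3.14, 0.059, 1.422]
contact_force: [-0.1, -0.4, -1.8]
grip_width: 50.2
finger_force: 30.0
```

Request:
step_arm(deltas=[[0.3,-0.0167,0,0.011,0],[0.3,-0.0117,0,0.0077,0],[0.3,0,0,0,0]])

```text
time: 27.3
tool_pos: [564.3, -22.4, 107.1]
tcp_rot: [-3.141, 0.059, 1.422]
contact_force: [0.6, 0.1, -0.8]
grip_width: 49.8
finger_force: 30.0
```

Request:
step_arm(deltas=[[0.6,0,0,0,0],[0.7,0,0,0,0],[0.7,0,0,0,0],[0.7,0,0,0,0],[0.7,0,0,0,0]])

```text
time: 27.8
tool_pos: [564.8, -21.5, 107.9]
tcp_rot: [3.141, 0.059, 1.423]
contact_force: [0.4, -0.1, 0.9]
grip_width: 64.4
finger_force: 0.0
```

```bash
python3 tilt.py
```

```text
[564.8 -21.5 107.9] [3.141 0.059 1.423] [ 0.4 -0.1  0.9] [-0.07  0.1   0.01]
scene -15 6 [102. 104. 108.] q [-26. -24. -23.]
scene 5 24 [ 92. 107. 128.] q [-25.  22.  24.]
scene 15 59 [ 99. 112. 138.] q [-25. -22.  24.]
scene 25 87 [105. 123. 144.] q [-27.  10.  24.]
scene 35 112 [109. 117. 132.] q [-27.   0.  23.]
scene 45 83 [106. 112. 118.] q [-26.  -1.  21.]
```

Request:
step_arm(deltas=[[0.75,0.0167,0,-0.011,0],[0.75,0.0167,0,-0.011,0],[0.6,0,0,0,0],[0.3,0,0,0,0],[0.3,0,0,0,0],[0.3,0,0,0,0],[0.3,0,0,0,0]])

```text
time: 28.6
tool_pos: [567.1, -4.7, 117.6]
tcp_rot: [3.142, 0.059, 1.423]
contact_force: [-0.2, -0.7, -0.2]
grip_width: 50.0
finger_force: 30.0
```

Request:
step_arm(deltas=[[0.3,-0.0117,0,0.0077,0],[0.3,-0.0117,0,0.0077,0],[0.3,0,0,0,0]])

```text
time: 28.9
tool_pos: [565.3, -17.8, 110.3]
tcp_rot: [3.142, 0.06, 1.422]
contact_force: [0.3, -1.9, 0.1]
grip_width: 50.2
finger_force: 30.0
```

Request:
step_arm(deltas=[[0.3,-0.005,0,0.0033,0],[0.3,0,0,0,0]])

```text
time: 29.1
tool_pos: [565.2, -19.6, 109.3]
tcp_rot: [3.141, 0.06, 1.423]
contact_force: [-0.2, -3.2, 0.7]
grip_width: 49.5
finger_force: 30.0
```

Request:
step_arm(deltas=[[0.3,-0.005,0,0.0033,0],[0.3,0,0,0,0]])

```text
time: 29.3
tool_pos: [565.2, -20.4, 108.9]
tcp_rot: [3.139, 0.057, 1.423]
contact_force: [-0.8, 5.3, 10.0]
grip_width: 49.7
finger_force: 30.0
```

Request:
step_arm(deltas=[[0.3,-0.005,0,0.0033,0],[0.3,0,0,0,0]])

```text
time: 29.5
tool_pos: [565.4, -20.7, 108.6]
tcp_rot: [3.138, 0.053, 1.422]
contact_force: [-0.4, 15.0, 17.7]
grip_width: 50.0
finger_force: 30.0
```

```bash
python3 tilt.py
```

```text
[565.4 -20.7 108.6] [3.138 0.053 1.422] [-0.4 15.  17.7] [ 2.09  0.59 -0.27]
scene -5 19 [ 89. 103. 127.] q [-26. -24. -22.]
scene 5 38 [ 96. 109. 134.] q [-27. -24.   8.]
scene 15 74 [ 99. 113. 127.] q [-26.   7.  25.]
scene 25 128 [ 98. 104. 112.] q [-25.  -1.  22.]
```

Request:
step_arm(deltas=[[0.6,0,0,0,0],[0.9,0,0,0,0],[0.9,0,0,0,0],[0.9,0,0,-0.06,0],[0.9,0,0,-0.09,0],[0.9,0,0,-0.09,0],[0.9,0.09,0,-0.05,0],[0.9,0.09,0,0,0]])

```text
time: 30.4
tool_pos: [580.6, 71.7, 249.4]
tcp_rot: [3.133, 0.058, 1.419]
contact_force: [1.2, -0.4, 0.1]
grip_width: 82.5
finger_force: 0.0
```

Request:
step_arm(deltas=[[0.9,0.09,0,0,0],[0.9,0.09,0,0,0],[0.9,0.09,0,0,0],[0.9,0,0,0,0]])

```text
time: 30.8
tool_pos: [597.9, 210.1, 235.3]
tcp_rot: [-3.14, 0.058, 1.428]
contact_force: [-0.3, -0.4, -0.2]
grip_width: 82.2
finger_force: 0.0
```

```bash
python3 - <<'E'
from h import *
print(bot.get_obs()["tool_pos"])
M=np.array([561.2,-43.6,100.]);a=np.radians(81.5);H=np.array([np.cos(a),np.sin(a),0]);Z=np.array([0,0,1.])
X=.866*H+.5*Z; Y=np.cross(Z,H); N=np.cross(X,Y)
for n in("scene","top"):
    im,d=bot.capture(n); np.savez(n+"9.npz",im=im,d=d); W=cloud(n,d.astype(float)); c=im.astype(int); D=W-M
    x,y,z=D@X,D@Y,D@N
    m=(d>0)&(x>3)&(x<80)&(abs(y)<35)&(z>-30)&(z<30)
    print(n,m.sum(),"x",np.percentile(x[m],[50,95,98,99.5]).round(1),"y",np.percentile(y[m],[2,98]).round(1))
    for lo in range(5,70,5):
        k=m&(x>=lo)&(x<lo+5)&(abs(y)>20)
        if k.sum()>1: print(n,lo,k.sum(),"zmax of rims",np.percentile(z[k],[50,95]).round(1))
if 1:
    im=np.load("scene9.npz")["im"]; cv2.imwrite("pics/s7.png",cv2.resize(im[170:270,230:370],None,fx=5,fy=5,interpolation=cv2.INTER_CUBIC)[...,::-1])
E
```

```text
[597.87043015 210.12967807 235.34743272]
scene 640 x [33.  45.4 46.5 47.5] y [-25.2  25.8]
scene 5 32 zmax of rims [ 4.8 19.1]
scene 10 38 zmax of rims [ 3.4 16.6]
scene 15 37 zmax of rims [-0.8 18. ]
scene 20 42 zmax of rims [-2.5 16.4]
scene 25 45 zmax of rims [ 0.9 17.6]
scene 30 35 zmax of rims [-1.6 17.8]
scene 35 40 zmax of rims [-3.  14.7]
scene 40 79 zmax of rims [-1.3 16.8]
scene 45 20 zmax of rims [-5.7 13. ]
top 397 x [29.6 44.4 45.  45.9] y [-24.   25.2]
top 5 12 zmax of rims [16.  20.3]
top 10 17 zmax of rims [ 8.5 17.7]
top 15 12 zmax of rims [ 9.6 20.2]
top 20 16 zmax of rims [10.8 20.3]
top 25 15 zmax of rims [ 2.1 19.6]
top 30 13 zmax of rims [16.6 21.5]
top 35 18 zmax of rims [ 4.7 18.7]
top 40 35 zmax of rims [ 0.1 19.8]
top 45 4 zmax of rims [0.2 6.5]
```

The open end sits about 45 mm out, centred, with the rim about 19 mm up and the robot clear. Handing in.

```bash
python3 -c "
from plant import bot
print(bot.close_job())"
```

```text
the job is handed in; nothing more can be done
None
```

The box was drawn out, turned end for end and slid back in to the stop. By the last depth measurement its open end is about 45 mm out of the mouth and centred. The gripper was released and clear, never went near the jug, tumbler or jar, and the job was handed in at about 31 s; no verdict came back.

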